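# Close up the filter and hold the fan box's sprung gate half open

## Task

On the small air test rig, slide the loose filter block along its channel until it sits flush against the fan box with no gap, keeping the gate shut until then. Then take the sprung gate on top of the fan box by its knob, slide it to half open and hold it there steadily for at least three seconds, never letting it go beyond three quarters open. Finish still holding the gate half open (it springs shut if let go), and leave the jar, the beaker and the fuse box beside the rig where they stand.

Things in the scene. Friction and masses are not known exactly. Their poses are not given: they have to be found in the camera images.
- rig: Air test rig, fixed: aluminium base plate 110 (x) by 330 (y) by 10 mm. Origin: centre of the plate's underside; z up, y along the rig from the filter channel (-y half) to the fan box (+y half). The grey fan box covers y = 5 to 160, x = -48 to 48 mm, up to z = 80 mm. On its top: two guide strips along y at x = -35 to -26 and 26 to 35 (top z = 88.5), dark spring block at y = 147 to 157 (top z = 92).
- channel (a point): Middle of the filter channel on the base plate's top, at (0, -73, 10) mm in the rig's frame. The channel lies between two rails along y, 59 mm apart inside, 7 mm thick, their tops 10 mm above the plate, from y = -151 to 4 mm; a stop 8 mm high closes its far end at y = -151 mm.
- port (a point): Centre of the round outlet port on the fan box's flat upright face that looks along the rig's -y at the filter block; at (0, 5, 40) mm in the rig's frame, axes as the rig's.
- filter: Loose filter block, a plain metal block 56 (x) by 60 (y) by 58 mm high, 0.25 to 0.5 kg, standing in the channel (1.5 mm play to either rail) with a gap of 25 to 65 mm to the fan box. Origin: centre of its underside; z up, y towards the fan box. It slides freely along the channel; when flush its origin is at (0, -25, 10) mm in the rig's frame.
- filter_face (a point): Centre of the filter block's face that looks at the fan box: 30 mm from the block's origin along its +y, 30 mm above its underside. It meets port when the block is flush.
- gate: The sprung gate: a steel plate 56 (x) by 68 (y) by 4 mm on the fan box's top, with an upright knob in its middle. Origin: centre of the plate's underside, at (0, 47, 80.5) mm in the rig's frame when shut; axes as the rig's.
- gate_opening (a joint): Opening of the gate in m. The gate covers the 44 by 60 mm window in the fan box's top and slides along the rig's +y, away from the filter block. 0 is shut (its spring holds it there), 0.030 half open, 0.060 fully open. The spring pulls it shut with about 3 N when shut, 7.5 N at half and 12 N fully open.
- half_tick (a point): The long middle one of three black tick marks on the fan box's top, beside the guide strip on the -x side, at (-41, 43, 80) mm in the rig's frame: the gate's edge nearest the filter block stands level with it when the gate is half open. The short ticks 30 mm either side mark shut and fully open.
- gate_knob (a point): Black round knob standing upright on the middle of the gate plate and moving with it: a post 16 mm in diameter, 36 mm high, with a 22 mm wide foot up to 6 mm high. This point: centre of its underside, on the plate, at z = 84.5 mm; at (0, 47) mm in the rig's frame when shut, (0, 77) mm when half open. Axes as the rig's.
- jar: A white-capped sample jar, 44 mm across and 60 mm high, standing beside the rig on its +x side; not to be disturbed. Origin: centre of its underside.
- beaker: A small plastic beaker with a pouring lip, 56 mm by 62 mm by 66 mm high, standing beside the rig on its +x side; not to be disturbed. Origin: centre of its underside.
- fuse_box: A small closed box of spare fuses, 30 by 46 by 16 mm, lying beside the rig on its -x side; not to be disturbed. Origin: centre of its underside.
Things that resemble listed ones, but are neither listed nor needed, are in the scene too. What is shaped like the filter but turquoise is not meant.

How it is judged (in metres and radians):
On the way, in this order (a step that is already met when the one before it is completed fails the run):
1. the filter block is flush against the fan box while the gate is still shut (y of filter_face in the frame of port above -0.0025 m and x of filter_face in the frame of port between -0.004 and 0.004 m and z of filter_face in the frame of port between -0.003 and 0.003 m and angle between the y axis of filter and the y axis of rig, either way round below 0.04 rad and value of joint gate_opening below 0.006 m), for 0.2 s.
2. the gate is held half open by its knob for two seconds, the filter block still flush (y of filter_face in the frame of port above -0.0025 m and x of filter_face in the frame of port between -0.004 and 0.004 m and z of filter_face in the frame of port between -0.003 and 0.003 m and angle between the y axis of filter and the y axis of rig, either way round below 0.04 rad and value of joint gate_opening between 0.025 and 0.035 m and velocity of joint gate_opening between -0.01 and 0.01 m/s and contact force between the fingers and gate above 2 N), for 2 s.
At the end, for the whole second after the job is handed in: The filter block stands in its channel with its face within 2.5 mm of the fan box's face, square to 0.04 rad and at rest; the fingers press on the gate or its knob (more than 2 N) and hold the gate still at 25 to 35 mm of its 60 mm travel (all of step 2 and linear speed of filter below 0.01 m/s); the arm keeps its last pose, push and grip.
It fails at once if the gate is opened beyond three quarters (48 mm) (value of joint gate_opening above 0.048 m).
It fails at once if the gate is open (over 8 mm) while there is still a gap (over 6 mm) between filter block and fan box (value of joint gate_opening above 0.008 m and y of filter_face in the frame of port below -0.006 m).
It fails at once if the jar, the beaker or the fuse box is moved by more than 20 mm or tipped (distance of any of jar, beaker, fuse_box from where it was at the start of the episode above 0.02 m or angle between any of jar, beaker, fuse_box's own z axis and vertical above 0.4 rad).
It also fails if it takes over 51 s, if anything falls off the work surface, if the arm or the gripper's body presses on something with over 40 N, if the wrist force passes 120 N, or if a joint passes its speed limit or range.

## Robot

A 6-joint arm with a two-finger parallel gripper is mounted at the origin on a cart in front of the work surface, level with it; the furniture and walls round the work are solid. World frame = base frame: x ahead of the robot, y to its left, z up, the work surface at z = 0. Lengths are in mm, angles in rad, forces in N, time in s.
With the tool pointing down it reaches from about 350 to 925 mm from the base axis. Payload 6.4 kg.
Tool frame: the origin (TCP) lies at the very end of the fingers, on their centre line; the grasp point (between the pads) lies 19 mm behind it; z points along the fingers, y is the line along which they close (so a half turn about z gives the same grasp; the last joint's range is limited). The gripper opens to 94 mm and grips with 3 to 60 N. Pads are 16 mm wide; open, the fingers measure 119 mm over their backs; the gripper's body (75 mm by 177 mm) begins 78 mm behind the grasp point.
Start: joints at [-1.5, 0.245, 1.558, -0, 1.339, -0.174], TCP at [157.54, -630.631, 205.455] pointing down, gripper open.
Joint ranges: [-3.13, 3.13], [-1.02, 2.26], [0.13, 2.54], [-0.95, 4.09], [0.21, 2.88], [-2.74, 2.74]. Speed limits (rad/s): [2.57, 2.57, 3.14, 3.14, 3.14, 3.14].

## Interface

Orientations are given as a rotation vector (axis times angle).
In Python, from plant import state, snapshot, job_done, boxes_of, place_of gives the robot as it stands. The module is installed in compiled form; this text tells all that it offers.
- The arm moves only by the tool drive_tool, never from a script. Its argument "plan" is a list that holds one entry, the list of rows, each a list of 5 numbers: the shift along the tool's x, y, z as a fraction of full scale, then the turn about the tool's z as a fraction of full scale, then the opening, from 0 (shut) to 1 (fully open). In form: [[[x, y, z, turn, claw], ...]]. A call has 1 to 10 rows; each row is the pose to reach, as a shift and turn from the pose commanded when the call began, along the tool's axes at that moment; what a row does not reach only later rows make up. Full scale, the value 1, is 750 mm for a shift and 30 degrees for a turn. A row lasts 1/12 s, in which the tool goes at most 41.7 mm and 7.16 degrees, less where a joint would pass 70% of its speed; a pose out of reach is approached as far as the arm can. A call with a number of a shift or a turn outside -1 to 1 is refused whole. A call with a gripper value outside its range is refused whole. The fingers move at their own pace and stop on an object; "force" is the grip in N (left out, the last holds). Time passes only in rows, so rows that repeat a pose let the fingers close. It gives the time, the measured TCP pose, the force, the opening and the grip force at its end, in the units of the state.
- state(): the state, without advancing time (a new reading comes with each control period).
- snapshot(name): name is "side" or "top" or "wrist"; returns a dict with "color" (400x640x3 uint8, red, green, blue), "fx", "fy", "cx", "cy" (pixels), "rvec" (rotation vector, rad) and "tvec" (3), from world to camera coordinates, as OpenCV has them. Camera axes: x right, y down, z forward; pixel columns grow to the right and rows downward; lengths in mm; the calibration is good to about 2 mm. A picture is of the moment at which its call begins. There is no depth.
- job_done(): hands the job in; it is judged then, once.
Trained networks look in a picture, given as the dict that the camera call returned (one of the last four; its "shot" number tells which), for a name from the list of things; names that differ only in an ending like _2 or _b are one class to them, and where a whole thing is asked for, a point or a joint stands for the part that bears it (a point fixed in the world has none). Each returns a list of dicts, best first, with "p" (0 to 1); they miss things now and then, are a little off and sometimes report something else, mostly with a low value. They report only what shows in the picture. A call takes as long as a camera call. They do not tell look-alikes from the thing itself.
- boxes_of(picture, query): "point" ([x, y, z] in mm, in the coordinates of the camera as it stood for that picture, good to about 4 mm: the middle of the surface that is visible of it).
- place_of(picture, query): "point" ([x, y, z] in mm, in the coordinates of the camera as it stood for that picture, good to about 4 mm: a listed point, or the origin of a listed thing).
The state is a dict: "t": time; "joint_positions": joint angles; "qvel": joint speeds; "tau": joint torques, N m; "tcp_pos": TCP position; "ee_rot": TCP orientation; "contact_force": force on the tool from outside, world axes, zero at the start; "ft_torque": the same for the moment, N m; "width": finger opening in mm; "finger_force": force on a finger pad.
Only numpy, scipy, OpenCV 4.12 (cv2) and the standard library are available. Lean on these libraries where they do the work, as an engineer would, in place of code of your own. Each camera call takes 0.05 s, during which the arm holds its last target. There are 200 camera calls.

## Working session

There is one attempt and no reset: what is moved stays moved. The work goes in short steps, Python scripts to look and compute and a tool call to move; the robot and the scene stay as the last step left them, time stands still between calls to the robot, and variables do not carry over. Pictures are saved under pics/ and viewed, at most 10 in all, crops included, and the job is handed in when it is done.

Besides the shell and the picture viewer there is one more tool, called as name(argument=value, ...), one argument or row to a line, values as JSON. drive_tool: Moves the arm, as the interface text tells. Shift numbers are shares of 750 mm and turn numbers shares of 30 degrees, none past 1 either way. Its arguments: {"type":"object","properties":{"plan":{"type":"array"},"force":{"type":"number"}},"required":["plan"]}

```bash
mkdir -p pics; cat > h.py <<'E'
import numpy as np, cv2
from scipy.spatial.transform import Rotation as R
from plant import state, snapshot, job_done, boxes_of, place_of
def w(p,c):
    return R.from_rotvec(p['rvec']).as_matrix().T@(np.array(c)-np.array(p['tvec']))
def px(p,X):
    return cv2.projectPoints(np.array(X,float).reshape(-1,3),np.array(p['rvec'],float),np.array(p['tvec'],float),np.array([[p['fx'],0,p['cx']],[0,p['fy'],p['cy']],[0,0,1]],float),None)[0].reshape(-1,2)
def ray(p,u,v,z):
    Rm=R.from_rotvec(p['rvec']).as_matrix();C=-Rm.T@np.array(p['tvec'])
    d=Rm.T@np.array([(u-p['cx'])/p['fx'],(v-p['cy'])/p['fy'],1]);return C+d*(z-C[2])/d[2]
def save(p,n,crop=None,s=1):
    im=p['color'][:,:,::-1]
    if crop: x0,y0,x1,y1=crop; im=im[y0:y1,x0:x1]
    cv2.imwrite('pics/'+n,cv2.resize(im,None,fx=s,fy=s,interpolation=cv2.INTER_CUBIC))
E
python3 - <<'E'
from h import *
for n in ['top','side']:
    p=snapshot(n); save(p,n+'1.png')
    for q in ['rig','filter','filter_face','port','gate','gate_knob','half_tick','channel','jar','beaker','fuse_box']:
        for d in place_of(p,q)[:3]:
            X=w(p,d['point']); print(n,q,round(d['p'],2),X.round(1),px(p,X).round()[0])
s=state();print(s['tcp_pos'],s['ee_rot'],s['t'])
E
```

```text
top rig 0.63 [521.8 113.1   3.9] [273. 225.]
top rig 0.17 [6.423e+02 4.020e+01 4.000e-01] [307. 172.]
top filter 0.59 [502.6  28.8   7.2] [311. 234.]
top filter 0.34 [508.2  42.9   8.8] [305. 232.]
top filter_face 0.77 [512.8  57.9  36.5] [298. 228.]
top filter_face 0.72 [532.6 158.6  78.6] [248. 216.]
top filter_face 0.67 [ 542.7 -194.    28.1] [416. 216.]
top port 0.81 [531.5 124.6  38. ] [266. 219.]
top port 0.7 [413.4 150.6   2.5] [254. 275.]
top port 0.54 [495.5 167.4  78.3] [243. 234.]
top gate 0.84 [533.2 159.1  78.2] [247. 216.]
top gate_knob 0.81 [537.9 156.4  81.2] [249. 213.]
top half_tick 0.98 [497.2 165.8  77.9] [244. 233.]
top channel 0.97 [508.3  43.8   8.8] [304. 231.]
top channel 0.26 [673.4 151.9   1. ] [257. 157.]
top jar 0.72 [671.8 154.8   2. ] [256. 158.]
top beaker 0.74 [642.6  37.6   1.4] [308. 171.]
top fuse_box 0.61 [413.  152.4   2.4] [253. 275.]
top fuse_box 0.42 [535.3 159.   82.1] [247. 215.]
side rig 0.68 [524.7 113.4   2.3] [321. 255.]
side filter 0.7 [ 5.275e+02 -1.706e+02  5.000e-01] [350. 188.]
side filter 0.66 [505.7  27.4  14.4] [340. 228.]
side filter 0.37 [523.5 120.8  41.8] [321. 243.]
side filter_face 0.79 [508.1  58.   46.4] [336. 225.]
side filter_face 0.56 [ 539.2 -192.    25.9] [348. 176.]
side filter_face 0.26 [501.4  26.1   9.7] [342. 230.]
side port 0.57 [525.9 122.2  42.7] [320. 243.]
side port 0.46 [526.1 111.6   3.8] [321. 253.]
side gate 0.9 [533.3 157.8  80.4] [311. 239.]
side gate_knob 0.78 [535.6 160.6  84.8] [309. 238.]
side half_tick 0.91 [496.8 163.   77.8] [328. 245.]
side channel 0.65 [511.   39.1  13.1] [336. 231.]
side jar 0.9 [ 6.746e+02  1.538e+02 -3.000e-01] [250. 253.]
side jar 0.28 [534.8 160.3  83.5] [310. 238.]
side beaker 0.79 [645.7  35.3   3.1] [282. 223.]
side fuse_box 0.81 [4.10e+02 1.48e+02 3.00e-01] [371. 279.]
[ 157.52517113 -630.64415708  205.434326  ] [-3.11807880e+00 -3.83571043e-01  1.71383327e-05] 1.2
```

View pics/top1.png

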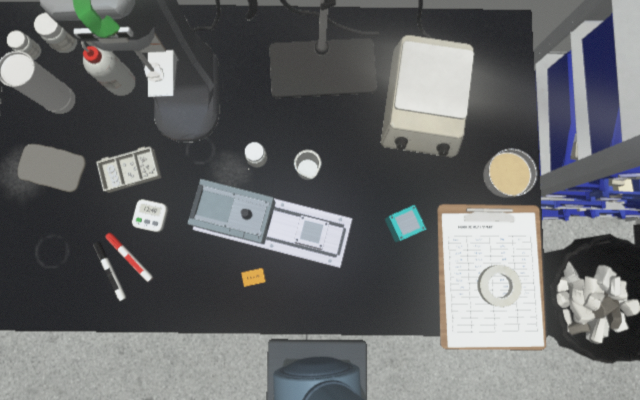

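View pics/side1.png

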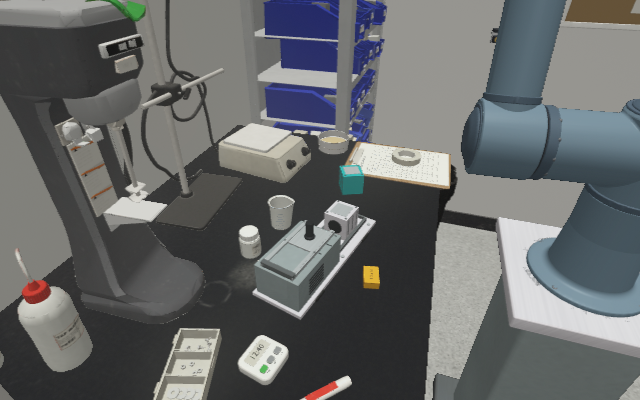

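The filter could be the grey block in the channel at top (312,233) / side (341,217), or the cube at top (406,222) / side (351,180). The cube is turquoise and stands off the rig, so it is the decoy. I take the grey block and will confirm it in a crop while fitting the rig pose.

```bash
cat > fit.py <<'E'
from h import *
M={'port':(0,5,40),'gate_knob':(0,47,84.5),'half_tick':(-41,43,80),'channel':(0,-73,10),'rig':(0,0,0),'gate':(0,47,80.5)}
def fit(names=('top','side'),guess=(523,113),gateshut=True,pics=None):
    A=[];B=[]
    for p in (pics or [snapshot(n) for n in names]):
        for q,m in M.items():
            if not gateshut and q.startswith('gate'): continue
            for d in place_of(p,q):
                X=w(p,d['point']); m_=np.array(m)
                c,s=np.cos(-.23),np.sin(-.23)
                e=np.array([guess[0]+c*m_[0]-s*m_[1],guess[1]+s*m_[0]+c*m_[1],m_[2]])
                if np.linalg.norm(X-e)<18: A.append(m_[:2]);B.append(X[:2]);break
    A=np.array(A,float);B=np.array(B);a=A-A.mean(0);b=B-B.mean(0)
    th=np.arctan2((a[:,0]*b[:,1]-a[:,1]*b[:,0]).sum(),(a*b).sum())
    Rm=np.array([[np.cos(th),-np.sin(th)],[np.sin(th),np.cos(th)]]);t=B.mean(0)-Rm@A.mean(0)
    r=B-(A@Rm.T+t)
    return th,t,Rm,len(A),np.abs(r).max()
E
python3 - <<'E'
from fit import *
p=snapshot('top')
save(p,'crop1.png',(180,165,370,275),4)
th,t,Rm,n,e=fit(); print(np.degrees(th),t,n,e)
for z,X in [('plate',[(-55,-165,10),(55,-165,10),(55,165,10),(-55,165,10)]),('knobtop',[(0,47,120)])]:
    for m in X: 
        g=Rm@np.array(m[:2])+t; print(z,m,g.round(1),px(p,[*g,m[2]]).round(1))
for q in ['filter','filter_face']:
  for d in place_of(p,q)[:2]: X=w(p,d['point']); print(q,Rm.T@(X[:2]-t),X[2],d['p'])
E
```

```text
-12.204003381193727 [526.31632506 113.88903999] 12 2.996339948688842
plate (-55, -165, 10) [437.7 -35.8] [[340.9 264.8]]
plate (55, -165, 10) [545.2 -59. ] [[351.8 215.2]]
plate (55, 165, 10) [615.  263.5] [[204.9 181.5]]
plate (-55, 165, 10) [507.4 286.8] [[192.  230.3]]
knobtop (0, 47, 120) [536.3 159.8] [[244.2 211.8]]
filter [  62.19050325 -273.81367006] 0.9610995764928418 0.65
filter [ -1.64145058 -89.02964083] 11.067246780439561 0.63
filter_face [  81.05966176 -297.34731516] 29.724486123003672 0.83
filter_face [ -5.17826219 -57.70682678] 37.497953991471704 0.78
```

View pics/crop1.png

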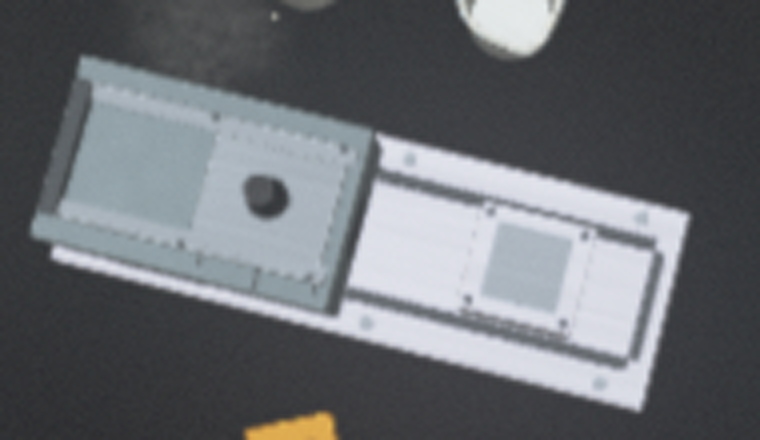

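The crop confirms the grey-white block (pixel 312,231) standing in the channel between the rails. The plate corners sit about 3 px off the network fit, so I refine the pose from the visible corners.

```bash
python3 - <<'E'
from h import *
from scipy.optimize import least_squares
p=snapshot('top')
C=[((690,213),(55,-165,10)),((640,410),(-55,-165,10)),((50,258),(-55,165,10)),((375,130),(48,5,80)),((335,313),(-48,5,80)),((80,57),(48,160,80)),((32,235),(-48,160,80)),((262,190),(0,47,120.5))]
U=np.array([(a/4+180,b/4+165) for (a,b),_ in C]);m=np.array([c for _,c in C],float)
def W(v): 
    c,s=np.cos(v[2]),np.sin(v[2]); return np.c_[v[0]+c*m[:,0]-s*m[:,1],v[1]+s*m[:,0]+c*m[:,1],m[:,2]]
r=least_squares(lambda v:(px(p,W(v))-U).ravel(),[524,113,-.22],loss='soft_l1')
v=r.x;print(v,np.degrees(v[2]),r.fun.reshape(-1,2).round(1).tolist())
g=ray(p,311.75,231.25,68)[:2]-v[:2];c,s=np.cos(v[2]),np.sin(v[2])
print('filter in rig',c*g[0]+s*g[1],-s*g[0]+c*g[1])
np.save('rig.npy',v)
rw=lambda x,y:(v[0]+c*x-s*y,v[1]+s*x+c*y)
print('behind',rw(0,-150),rw(0,-55),'knob',rw(0,47),rw(0,77), 'cam',-R.from_rotvec(p['rvec']).as_matrix().T@np.array(p['tvec']))
s=state();M=R.from_rotvec(s['ee_rot']).as_matrix();print(M.round(3),s['tcp_pos'])
d=np.array([*rw(0,-165),205])-s['tcp_pos'];print('toolshift/750',(M.T@d/750).round(4),'turn deg',np.degrees(v[2])-np.degrees(np.arctan2(M[1,1],M[0,1])))
E
```

```text
[ 5.23642280e+02  1.12168302e+02 -2.35445977e-01] -13.490060758469925 [[0.3, -0.1], [0.7, 0.1], [0.1, 0.2], [0.3, -0.2], [-2.0, -0.1], [0.6, -0.5], [-0.5, 0.4], [-0.3, 0.1]]
filter in rig 0.8397996199272448 -86.26201721868178
behind (np.float64(488.6507780352023), np.float64(-33.69325795477873)) (np.float64(510.8120627219471), np.float64(58.68573024618097)) knob (np.float64(534.6062841750836), np.float64(157.87159126194823)) (np.float64(541.6045846024766), np.float64(187.0439033254092)) cam [ 429.33611744   33.04718246 1022.76194617]
[[ 0.97   0.242 -0.   ]
 [ 0.242 -0.97  -0.   ]
 [-0.     0.    -1.   ]] [ 157.5348364  -630.64852645  205.49628048]Traceback (most recent call last):
  File "<stdin>", line 16, in <module>
  File "<stdin>", line 13, in <lambda>
TypeError: unsupported operand type(s) for *: 'dict' and 'int'
```

drive_tool(
  plan=[
    [[0.1, -0.11, 0, -0.33, 0.3], [0.2, -0.22, 0, -0.67, 0.3], [0.3, -0.33, 0, -1, 0.3], [0.3, -0.33, 0, -1, 0.3], [0.3, -0.33, 0, -1, 0.3], [0.3, -0.33, 0, -1, 0.3], [0.3, -0.33, 0, -1, 0.3], [0.3, -0.33, 0, -1, 0.3], [0.3, -0.33, 0, -1, 0.3], [0.3, -0.33, 0, -1, 0.3]],
  ],
)

```text
t: 2.93
tcp_pos: [316.7, -334.6, 205.7]
ee_rot: [2.909, 1.182, -0.0]
contact_force: [0.2, 0.1, -0.3]
width: 30.8
finger_force: 0.0
```

```bash
cat > go.py <<'E'
import sys
from h import *
v=np.load('rig.npy');c,sn=np.cos(v[2]),np.sin(v[2])
def go(x,y,z):
    s=state();M=R.from_rotvec(s['ee_rot']).as_matrix()
    d=np.array([v[0]+c*x-sn*y,v[1]+sn*x+c*y,z])-s['tcp_pos']
    g=s['tcp_pos'][:2]-v[:2]
    print('t',round(s['t'],2),'rigpos',(c*g[0]+sn*g[1]).round(1),(-sn*g[0]+c*g[1]).round(1),s['tcp_pos'][2].round(1),'shift',(M.T@d/750).round(4),'turn',(-(np.degrees(v[2])-np.degrees(np.arctan2(M[1,1],M[0,1])))/30).round(4),'w',s['width'],'F',np.round(s['contact_force'],1),np.round(s['finger_force'],1))
if __name__=='__main__': go(*map(float,sys.argv[1:4]))
E
python3 go.py 0 -155 205
```

```text
t 2.93 rigpos -97.0 -482.7 205.7 shift [ 0.4385 -0.1239  0.0006] turn -1.0758 w 30.83705719888381 F [ 0.2  0.1 -0.3] 0.0
```

drive_tool(
  plan=[
    [[0.15, -0.04, 0, -0.3, 0.3], [0.3, -0.08, 0, -0.6, 0.3], [0.438, -0.124, 0, -1, 0.3], [0.438, -0.124, 0, -1, 0.3], [0.438, -0.124, 0, -1, 0.3], [0.438, -0.124, 0, -1, 0.3], [0.438, -0.124, 0, -1, 0.3], [0.438, -0.124, 0, -1, 0.3], [0.438, -0.124, 0, -1, 0.3], [0.438, -0.124, 0, -1, 0.3]],
  ],
)

```text
t: 3.77
tcp_pos: [488.5, -40.2, 205.4]
ee_rot: [2.506, 1.895, -0.0]
contact_force: [0.5, -0.2, -0.6]
width: 28.5
finger_force: 0.0
```

```bash
python3 go.py 0 -152 35; python3 - <<'E'
from h import *
p=snapshot('wrist'); save(p,'wrist1.png')
from fit import fit
th,t,Rm,n,e=fit(pics=[p]) if 1 else 0; print(th,t,n,e)
E
```

```text
t 3.77 rigpos 1.3 -156.3 205.4 shift [ 0.0058 -0.002   0.2272] turn -0.0775 w 28.485019321160202 F [ 0.5 -0.2 -0.6] 0.0
-0.5082375053370477 [526.22167488 111.10673836] 2 2.0434664531983344
```

View pics/wrist1.png

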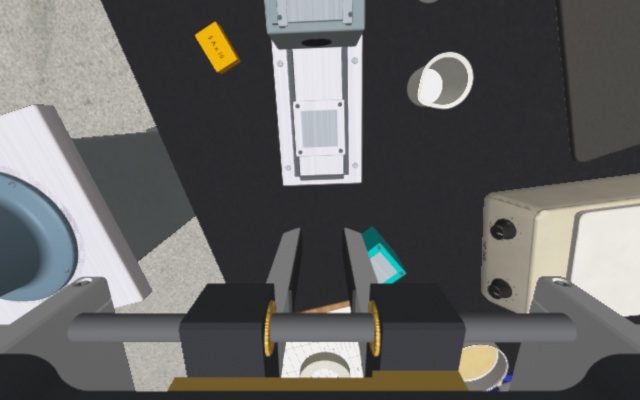

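The wrist view shows the plate's near corners at (285,185) and (361,183), with the block at (319,128) in the channel. The turquoise decoy is off to the right at (383,255).

drive_tool(
  plan=[
    [[0, 0, 0.05, -0.077, 0.3], [0.003, -0.001, 0.1, -0.077, 0.3], [0.006, -0.002, 0.15, -0.077, 0.3], [0.006, -0.002, 0.2, -0.077, 0.3], [0.006, -0.002, 0.225, -0.077, 0.3], [0.006, -0.002, 0.225, -0.077, 0.3]],
  ],
)

```text
t: 4.62
tcp_pos: [483.0, -35.6, 32.2]
ee_rot: [-2.465, -1.935, 0.009]
contact_force: [0.5, 0.4, 0.4]
width: 28.4
finger_force: 0.0
```

```bash
python3 go.py 0 -40 35; python3 - <<'E'
from h import *
p=snapshot('wrist'); save(p,'wrist2.png'); p=snapshot('side'); save(p,'side2.png',(260,150,440,290),4)
E
```

```text
t 4.62 rigpos -5.1 -153.2 32.2 shift [ 0.151   0.006  -0.0038] turn -0.0085 w 28.445214747679877 F [0.5 0.4 0.4] 0.0
```

View pics/side2.png

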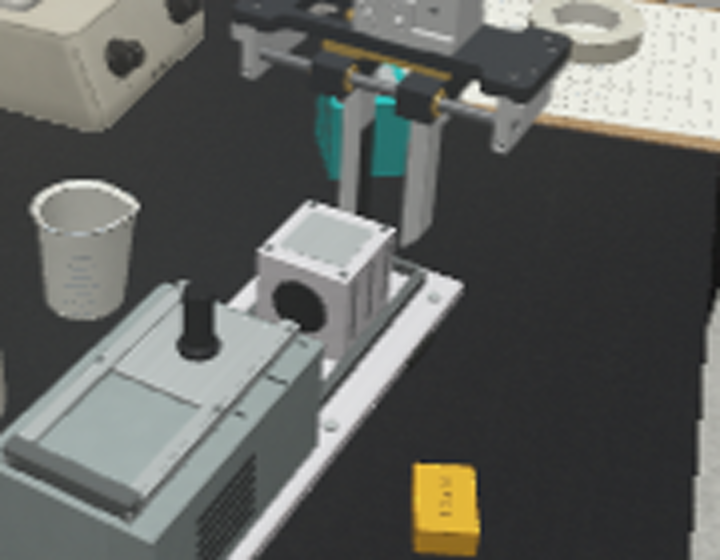

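The fingers stand upright behind the block at the channel's far end. I push it now.

drive_tool(
  plan=[
    [[0.02, 0.006, 0, 0, 0.3], [0.03, 0.006, 0, 0, 0.3], [0.037, 0.006, 0, 0, 0.3], [0.043, 0.006, 0, 0, 0.3], [0.049, 0.006, 0, 0, 0.3], [0.055, 0.006, 0, 0, 0.3], [0.062, 0.006, 0, 0, 0.3], [0.069, 0.006, 0, 0, 0.3], [0.076, 0.006, 0, 0, 0.3], [0.083, 0.006, 0, 0, 0.3]],
  ],
)

```text
t: 5.55
tcp_pos: [506.4, 23.7, 36.7]
ee_rot: [2.47, 1.941, -0.0]
contact_force: [-0.0, -3.0, 2.1]
width: 28.3
finger_force: 1.6
```

```bash
python3 go.py 0 -63 32
```

```text
t 5.55 rigpos 3.9 -90.0 36.7 shift [ 0.036  -0.0053  0.0063] turn -0.0057 w 28.328848549106972 F [-0.  -3.   2.1] 1.6
```

drive_tool(
  plan=[
    [[0.004, -0.004, 0.003, 0, 0.3], [0.008, -0.004, 0.003, 0, 0.3], [0.012, -0.004, 0.003, 0, 0.3], [0.016, -0.004, 0.003, 0, 0.3], [0.02, -0.004, 0.003, 0, 0.3], [0.024, -0.004, 0.003, 0, 0.3], [0.027, -0.004, 0.003, 0, 0.3], [0.03, -0.004, 0.003, 0, 0.3], [0.032, -0.004, 0.003, 0, 0.3], [0.033, -0.004, 0.003, 0, 0.3]],
  ],
)

```text
t: 6.38
tcp_pos: [508.9, 48.5, 34.2]
ee_rot: [-2.469, -1.941, 0.001]
contact_force: [-0.5, -0.4, -1.2]
width: 28.4
finger_force: 0.7
```

```bash
python3 go.py 0 -63 32
```

```text
t 6.38 rigpos 0.5 -65.4 34.2 shift [ 0.0032 -0.0007  0.003 ] turn -0.0055 w 28.394302301517545 F [-0.5 -0.4 -1.2] 0.7
```

Still light contact, so I go on in small steps until the force rises.

drive_tool(
  plan=[
    [[0.002, 0, 0, 0, 0.3], [0.003, 0, 0, 0, 0.3], [0.004, 0, 0, 0, 0.3], [0.005, 0, 0, 0, 0.3], [0.006, 0, 0, 0, 0.3], [0.007, 0, 0, 0, 0.3]],
  ],
)

```text
t: 6.88
tcp_pos: [509.8, 51.1, 34.4]
ee_rot: [2.467, 1.942, -0.007]
contact_force: [-4.6, -14.6, 2.5]
width: 28.3
finger_force: 7.5
```

```bash
python3 go.py 0 -63 32
```

```text
t 6.88 rigpos 0.8 -62.7 34.4 shift [-0.0004 -0.0011  0.0032] turn -0.003 w 28.27084265031435 F [ -4.6 -14.6   2.5] 7.5
```

15 N at the expected position, so the block is flush. I hold briefly, back off, rise and look.

drive_tool(
  plan=[
    [[0, 0, 0, 0, 0.3], [0, 0, 0, 0, 0.3], [0, 0, 0, 0, 0.3], [-0.005, 0, 0, 0, 0.3], [-0.02, 0, 0, 0, 0.3], [-0.04, 0, -0.05, 0, 0.4], [-0.04, 0, -0.1, 0, 0.5], [-0.04, 0, -0.15, 0, 0.6], [-0.04, 0, -0.19, 0, 0.6], [-0.04, 0, -0.19, 0, 0.6]],
  ],
)

```text
t: 7.72
tcp_pos: [507.8, 23.1, 184.7]
ee_rot: [2.462, 1.935, 0.016]
contact_force: [0.2, 1.0, 0.4]
width: 55.6
finger_force: 0.0
```

```bash
python3 go.py 0 47 170; python3 - <<'E'
from h import *
p=snapshot('wrist'); save(p,'wrist3.png'); q=snapshot('side'); save(q,'side3.png',(260,170,390,290),5)
for a in (p,q):
  for k in ('gate_knob','filter_face','port','gate'):
    for d in place_of(a,k)[:1]: print(k,w(a,d['point']).round(1),d['p'])
E
```

```text
t 7.72 rigpos 5.3 -90.3 184.7 shift [ 0.183  -0.008   0.0198] turn -0.0063 w 55.63329332358364 F [0.2 1.  0.4] 0.0
gate_knob [541.9 164.9  83.8] 0.91
filter_face [526.8 118.   35.7] 0.92
gate [647.8  37.9  -2.4] 0.69
gate_knob [534.6 157.1  82.2] 0.9
filter_face [520.5 115.9  45.5] 0.84
port [526.4 119.4  41.1] 0.95
gate [533.9 155.1  83.3] 0.74
```

View pics/wrist3.png

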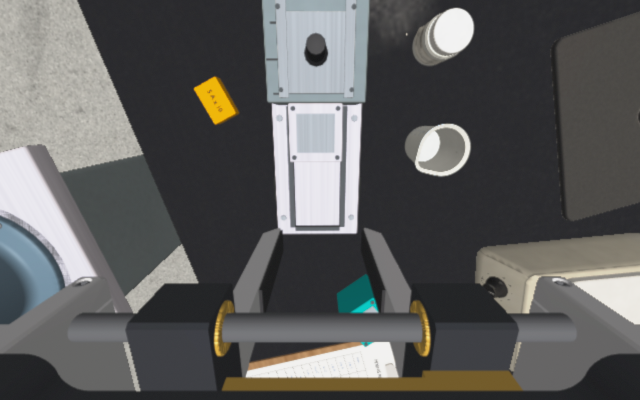

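View pics/side3.png

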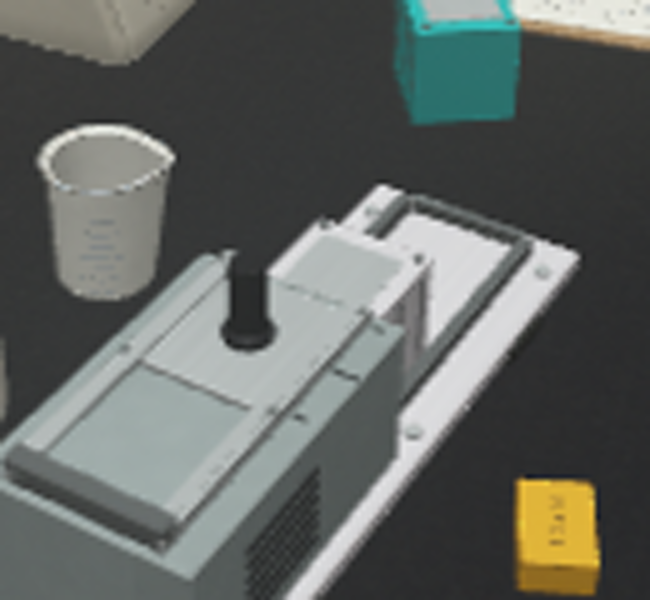

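Both views show the block against the fan box with no gap (wrist y≈103 px) and the gate shut. Next I go over the knob.

drive_tool(
  plan=[
    [[0.05, -0.004, 0.01, 0, 0.6], [0.1, -0.008, 0.01, 0, 0.6], [0.15, -0.008, 0.01, 0, 0.6], [0.183, -0.008, 0.01, 0, 0.6], [0.183, -0.008, 0.01, 0, 0.6], [0.183, -0.008, 0.01, 0, 0.6], [0.183, -0.008, 0.01, 0, 0.6], [0.183, -0.008, 0.01, 0, 0.6]],
  ],
)

```text
t: 8.88
tcp_pos: [529.7, 157.9, 169.2]
ee_rot: [-2.471, -1.94, 0.001]
contact_force: [-0.2, -1.1, -0.1]
width: 56.8
finger_force: 0.0
```

```bash
python3 go.py 0 47 96
```

```text
t 8.88 rigpos -4.7 45.9 169.2 shift [0.0015 0.0064 0.0976] turn -0.0081 w 56.799493435961566 F [-0.2 -1.1 -0.1] 0.0
```

drive_tool(
  plan=[
    [[0.001, 0.006, 0, -0.008, 0.6], [0.001, 0.006, 0, -0.008, 0.6], [0.001, 0.006, 0.03, -0.008, 0.6], [0.001, 0.006, 0.06, -0.008, 0.6], [0.001, 0.006, 0.08, -0.008, 0.6], [0.001, 0.006, 0.09, -0.008, 0.6], [0.001, 0.006, 0.096, -0.008, 0.6], [0.001, 0.006, 0.096, -0.008, 0.6], [0.001, 0.006, 0.096, -0.008, 0.6]],
  ],
)

```text
t: 9.63
tcp_pos: [535.2, 158.4, 98.3]
ee_rot: [2.466, 1.946, 0.002]
contact_force: [-0.1, -0.2, 1.4]
width: 56.4
finger_force: 0.0
```

```bash
python3 go.py 0 47 96; python3 - <<'E'
from h import *
q=snapshot('side'); save(q,'side4.png',(250,160,380,280),5)
E
```

```text
t 9.63 rigpos 0.4 47.7 98.3 shift [-0.0009 -0.0006  0.0031] turn 0.0017 w 56.37179209540954 F [-0.1 -0.2  1.4] 0.0
```

View pics/side4.png

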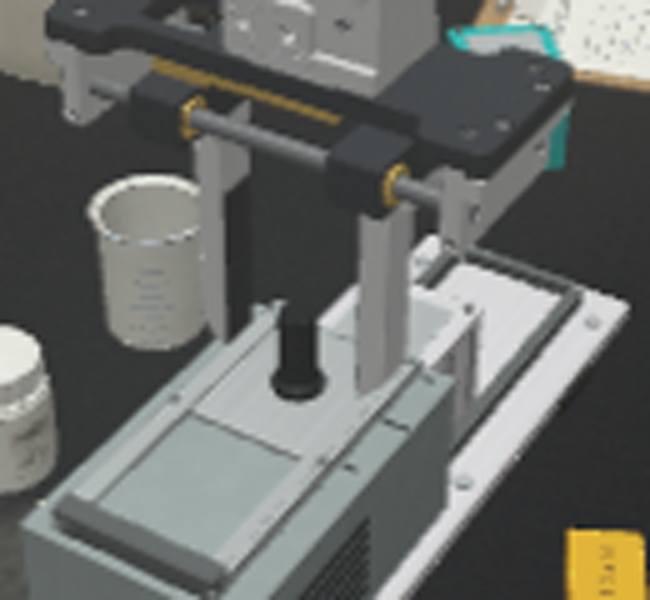

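The fingers straddle the knob, clear of the strips. I close on it.

drive_tool(
  plan=[
    [[0, 0, 0.002, 0, 0.1], [0, 0, 0.002, 0, 0.1], [0, 0, 0.002, 0, 0.1], [0, 0, 0.002, 0, 0.1], [0, 0, 0.002, 0, 0.1], [0, 0, 0.002, 0, 0.1], [0, 0, 0.002, 0, 0.1], [0, 0, 0.002, 0, 0.1]],
  ],
  force=40,
)

```text
t: 10.35
tcp_pos: [536.5, 158.1, 96.2]
ee_rot: [2.463, 1.944, 0.006]
contact_force: [7.0, -0.9, -3.9]
width: 14.6
finger_force: 40.0
```

```bash
python3 go.py 0 77 96
```

```text
t 10.35 rigpos 1.7 47.7 96.2 shift [ 0.0391 -0.0023  0.0003] turn 0.002 w 14.621067407950308 F [ 7.  -0.9 -3.9] 40.0
```

drive_tool(
  plan=[
    [[0.004, 0, 0, 0, 0.1], [0.008, -0.001, 0, 0, 0.1], [0.012, -0.001, 0, 0, 0.1], [0.016, -0.001, 0, 0, 0.1], [0.02, -0.001, 0, 0, 0.1], [0.024, -0.001, 0, 0, 0.1], [0.028, -0.001, 0, 0, 0.1], [0.032, -0.001, 0, 0, 0.1], [0.036, -0.001, 0, 0, 0.1], [0.038, -0.001, 0, 0, 0.1]],
  ],
)

```text
t: 11.18
tcp_pos: [542.7, 184.0, 96.2]
ee_rot: [2.46, 1.943, 0.001]
contact_force: [6.9, -9.3, -3.1]
width: 14.3
finger_force: 40.0
```

```bash
python3 go.py 0 77 96; python3 - <<'E'
from h import *
q=snapshot('side'); save(q,'side5.png',(250,170,370,290),5)
v=np.load('rig.npy');c,s=np.cos(v[2]),np.sin(v[2])
d=place_of(q,'gate_knob')+place_of(q,'gate')
for k in d[:3]:
    X=w(q,k['point']);g=X[:2]-v[:2];print(k['p'],-s*g[0]+c*g[1],X[2])
E
```

```text
t 11.18 rigpos 1.8 74.3 96.2 shift [ 0.0036 -0.0023  0.0002] turn 0.0029 w 14.268931037116072 F [ 6.9 -9.3 -3.1] 40.0
0.67 75.17407550565193 83.87017422545316
0.39 8.852433472983524 0.37726394822667153
0.59 71.81007123361569 80.23995927206475
```

View pics/side5.png

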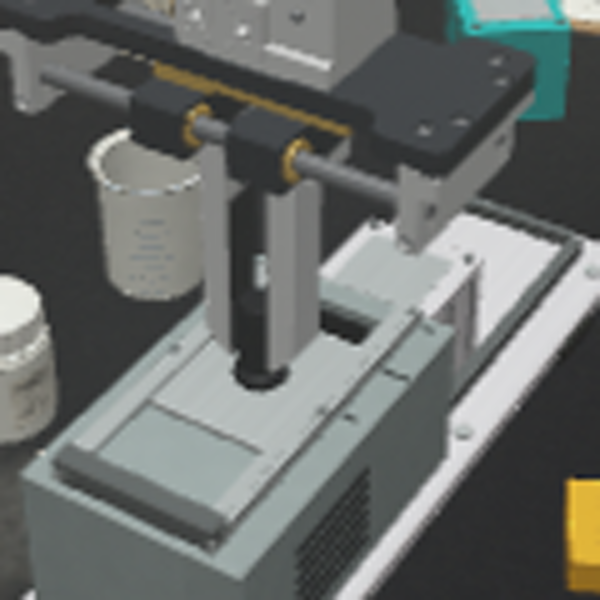

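```bash
python3 - <<'E'
from h import *
q=snapshot('side')
v=np.load('rig.npy');c,s=np.cos(v[2]),np.sin(v[2])
def f(u,w_,oy):
    g=ray(q,250+u/5,oy+w_/5,84.5)[:2]-v[:2];return (c*g[0]+s*g[1]).round(1),(-s*g[0]+c*g[1]).round(1)
print('shut',f(188,408,160),f(300,458,160),'now',f(150,402,170),f(265,455,170))
E
python3 go.py 0 77 96
```

```text
shut (np.float64(29.4), np.float64(81.6)) (np.float64(-22.0), np.float64(83.0)) now (np.float64(27.2), np.float64(109.6)) (np.float64(-24.4), np.float64(110.8))
t 11.38 rigpos 1.8 74.3 96.3 shift [ 0.0037 -0.0024  0.0003] turn 0.0027 w 14.493534567580271 F [ 8.1 -8.  -4.1] 40.0
```

The gate is open about 27–28 mm. I nudge it 2.5 mm further and hold.

drive_tool(
  plan=[
    [[0.002, 0, 0, 0, 0.1], [0.003, 0, 0, 0, 0.1], [0.003, 0, 0, 0, 0.1], [0.003, 0, 0, 0, 0.1], [0.003, 0, 0, 0, 0.1], [0.003, 0, 0, 0, 0.1], [0.003, 0, 0, 0, 0.1], [0.003, 0, 0, 0, 0.1], [0.003, 0, 0, 0, 0.1], [0.003, 0, 0, 0, 0.1]],
  ],
)

```text
t: 12.22
tcp_pos: [543.1, 186.0, 96.2]
ee_rot: [2.46, 1.943, 0.001]
contact_force: [7.1, -9.4, -4.1]
width: 14.5
finger_force: 40.0
```

drive_tool(
  plan=[
    [[0, 0, 0, 0, 0.1], [0, 0, 0, 0, 0.1], [0, 0, 0, 0, 0.1], [0, 0, 0, 0, 0.1], [0, 0, 0, 0, 0.1], [0, 0, 0, 0, 0.1], [0, 0, 0, 0, 0.1], [0, 0, 0, 0, 0.1], [0, 0, 0, 0, 0.1], [0, 0, 0, 0, 0.1]],
  ],
)

```text
t: 13.05
tcp_pos: [543.2, 186.0, 96.3]
ee_rot: [2.46, 1.943, 0.002]
contact_force: [6.5, -8.4, -3.5]
width: 14.1
finger_force: 40.0
```

drive_tool(
  plan=[
    [[0, 0, 0, 0, 0.1], [0, 0, 0, 0, 0.1], [0, 0, 0, 0, 0.1], [0, 0, 0, 0, 0.1], [0, 0, 0, 0, 0.1], [0, 0, 0, 0, 0.1], [0, 0, 0, 0, 0.1], [0, 0, 0, 0, 0.1], [0, 0, 0, 0, 0.1], [0, 0, 0, 0, 0.1]],
  ],
)

```text
t: 13.88
tcp_pos: [543.2, 186.0, 96.2]
ee_rot: [2.46, 1.943, 0.001]
contact_force: [6.8, -9.5, -3.5]
width: 14.3
finger_force: 40.0
```

drive_tool(
  plan=[
    [[0, 0, 0, 0, 0.1], [0, 0, 0, 0, 0.1], [0, 0, 0, 0, 0.1], [0, 0, 0, 0, 0.1], [0, 0, 0, 0, 0.1], [0, 0, 0, 0, 0.1], [0, 0, 0, 0, 0.1], [0, 0, 0, 0, 0.1], [0, 0, 0, 0, 0.1], [0, 0, 0, 0, 0.1]],
  ],
)

```text
t: 14.72
tcp_pos: [543.2, 186.0, 96.2]
ee_rot: [2.46, 1.943, 0.002]
contact_force: [6.7, -8.3, -3.1]
width: 14.7
finger_force: 40.0
```

drive_tool(
  plan=[
    [[0, 0, 0, 0, 0.1], [0, 0, 0, 0, 0.1], [0, 0, 0, 0, 0.1], [0, 0, 0, 0, 0.1], [0, 0, 0, 0, 0.1], [0, 0, 0, 0, 0.1], [0, 0, 0, 0, 0.1], [0, 0, 0, 0, 0.1], [0, 0, 0, 0, 0.1], [0, 0, 0, 0, 0.1]],
  ],
)

```text
t: 15.55
tcp_pos: [543.2, 186.0, 96.2]
ee_rot: [2.46, 1.943, 0.001]
contact_force: [6.3, -9.1, -3.6]
width: 14.5
finger_force: 40.0
```

```bash
python3 go.py 0 77 96; python3 - <<'E'
from h import *
q=snapshot('side'); save(q,'side6.png',(250,170,370,290),5)
v=np.load('rig.npy');c,s=np.cos(v[2]),np.sin(v[2])
for o in (25,30,35):
    print(o,[((px(q,[v[0]+c*x-s*(81+o),v[1]+s*x+c*(81+o),84.5])[0]-[250,170])*5).round().tolist() for x in (27,-24)])
E
```

```text
t 15.55 rigpos 1.8 76.3 96.2 shift [ 0.0009 -0.0024  0.0003] turn 0.0025 w 14.536271213121886 F [ 6.3 -9.1 -3.6] 40.0
25 [[156.0, 397.0], [271.0, 447.0]]
30 [[148.0, 404.0], [264.0, 455.0]]
35 [[140.0, 412.0], [256.0, 463.0]]
```

View pics/side6.png

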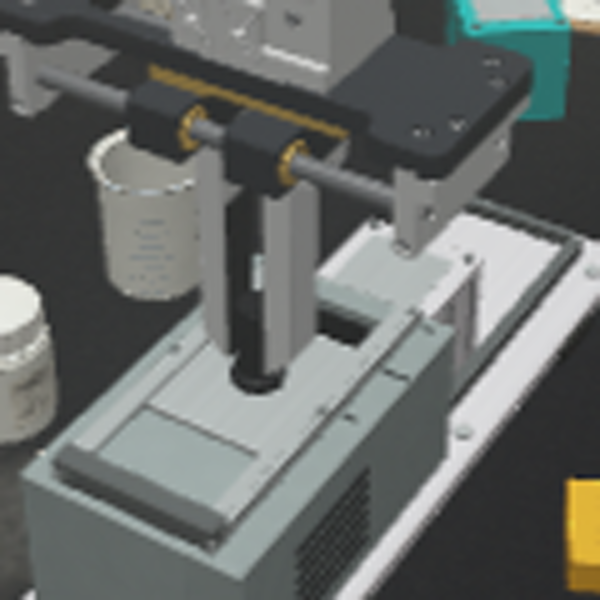

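The gate's far edge runs (148,405)–(260,457), which matches about 30 mm open. It has held steady for over 3 s with the block still flush, so I hand the job in.

```bash
python3 -c "
from plant import job_done
print(job_done())"
```

```text
the job is handed in; nothing more can be done
None
```

I handed the job in at about 15.6 s: the filter block is flush against the fan box, and the gate is gripped by its knob at about 30 mm (half open) and was held there for over 3 s; the hand-in gave no verdict back.

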